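# Reset the tripped breaker of the battery power station

## Task

The power station's overload breaker has tripped. With the fingertips only, push its sliding shutter fully open, press the red reset button, sunk in the well underneath, all the way home so that it stays in, and push the shutter fully shut over the well again. Do not press the green power button, do not shift or lift the power station, and leave the screwdriver, pliers, marker and wood block lying where they are.

Things in the scene. Friction and masses are not known exactly. Their poses are not given: they have to be found in the camera images.
- station: battery power station, loose, 4 to 6 kg: grey housing between two yellow end bumpers (180 mm in x, 260 mm in y over both, 117 mm high), black carrying bars at its ends (302 mm over all). Origin: centre of its underside. Own axes: z up; -x the front with two outlets, toward the robot; +y the way the shutter opens. Its flat deck with the controls is 115 mm above the origin
- well_mouth (a point): centre of the well's round mouth, level with the deck, at (-30, -45, 115) mm in the station's own frame. The well is a straight vertical hole 46 mm in diameter and 37 mm deep; the shut shutter covers it
- guard_ridge (a point): middle of the top of the orange push ridge on the dark steel shutter. The ridge is 10 mm thick along the station's y, 40 mm long along its x and 14 mm high above the shutter plate. The plate is 60 mm (x) by 58 mm (y), its top 4 mm above the deck; it runs between rails and end stops 7 mm high, which reach from 80 mm on the -y side to 50 mm on the +y side of the station's centre
- guard (a joint): travel of the shutter toward the station's +y, in m: 0 = fully shut, centred over the well; 0.060 = fully open against its stop, its edge then 8 mm clear of the well. It slides with about 2.5 N of friction and stays where it is left
- reset_top (a point): centre of the top of the red reset button (27 mm in diameter) in the middle of the well. Tripped, it stands 16 to 18 mm below the deck with a white collar showing beneath it; home, it is 23 mm below the deck. It moves with the button
- reset (a joint): how far the reset button is pushed in, in m: about 0 = popped out (tripped), 0.007 = fully home against its stop. It has no spring back: it resists with about 3 N and stays where it is pushed
- power_top (a point): centre of the top of the green power button (25 mm in diameter), 2.5 mm above the deck, at (-30, 78, 117.5) mm in the station's own frame; not to be pressed
- power (a joint): how far the sprung green power button is pushed in, in m: 0 = not pressed, 0.004 = fully pressed (about 3 N)
- driver_mid (a point): blue screwdriver lying loose, 175 mm long, 27 mm high; this point is its middle, half-way up the handle; to be left alone
- pine_mid (a point): small pine offcut lying loose, 26 x 44 x 22 mm; this point is its centre; to be left alone
- pliers_mid (a point): pliers with red grips lying loose, 171 mm long, 12 mm high; this point is their middle; to be left alone
- marker_mid (a point): white and red marker pen lying loose, 135 mm long, 16 mm thick; this point is its middle; to be left alone

How it is judged:
By the outcome, as a careful person would: the job done as asked, in the order asked, and still so for the second after the job is handed in, with the robot touching nothing.
It also fails if it takes over 45 s, if anything falls off the work surface, if the arm or the gripper's body presses on something with over 40 N, if the wrist force passes 120 N, or if a joint passes its speed limit or range.

## Robot

A 6-joint arm with a two-finger parallel gripper is mounted at the origin on a cart in front of the work surface, level with it; the furniture and walls round the work are solid. World frame = base frame: x ahead of the robot, y to its left, z up, the work surface at z = 0. Lengths are in m, angles in rad, forces in N, time in s.
With the tool pointing down it reaches from about 0.225 to 0.875 m from the base axis. Payload 3.4 kg.
Tool frame: the origin (TCP) lies between the finger pads; the fingertips stand 8 mm ahead of it and the grasp point (between the pads) lies 11 mm behind it; z points along the fingers, y is the line along which they close (so a half turn about z gives the same grasp; the last joint's range is limited). The gripper opens to 85 mm and grips with 20 to 120 N. Pads are 22 mm wide; open, the fingers measure 114 mm over their backs; the gripper's body (76 mm by 85 mm) begins 54 mm behind the grasp point. The pads swing forward as they close: fully open they stand 13 mm farther back than shut.
Start: joints at [-1.277, 0.276, 1.505, -0, 1.361, -0.121], TCP at [0.232, -0.526, 0.239] pointing down, gripper open.
Joint ranges: [-2.89, 2.89], [-0.75, 2.08], [0.22, 2.7], [-1.18, 4.32], [0.11, 2.71], [-2.7, 2.7]. Speed limits (rad/s): [2.57, 2.57, 3.14, 3.14, 3.14, 3.14].

## Interface

Orientations are given as a unit quaternion [w, x, y, z].
In Python, from rig import manip gives the robot as it stands.
- The arm moves only by the tool move_arm, never from a script. Its argument "deltas" is a list that holds one entry, the list of rows, each a list of 5 numbers: the shift along the tool's x, y, z normalised to -1 to 1, where 1 is 80 cm, then the turn about the tool's z normalised to -1 to 1, where 1 is 120 degrees, then the closure, from -1 (fully open) to 1 (shut). In form: [[[tx, ty, tz, twist, grip], ...]]. A call has 1 to 12 rows; each row is the pose to reach, as a shift and turn from the pose commanded when the call began, along the tool's axes at that moment; what a row does not reach only later rows make up. A row lasts 1/10 s, in which the tool goes at most 50 mm and 8.59 degrees, less where a joint would pass 70% of its speed; a pose out of reach is approached as far as the arm can. A call with a number of a shift or a turn outside -1 to 1 is refused whole. A call with a gripper value outside its range is refused whole. The fingers move at their own pace and stop on an object; "squeeze" is the grip in N (left out, the last holds). Time passes only in rows, so rows that repeat a pose let the fingers close. It gives the time, the measured TCP pose, the force, the opening and the grip force at its end, in the units of the state.
- manip.get_state(): the state, without advancing time (a new reading comes with each control period).
- manip.get_image(name): name is "scene" or "top" or "wrist"; returns the picture (400x640x3 uint8, red, green, blue); there is no depth.
- manip.camera_params(name): a dict with "fx", "fy", "cx", "cy" (pixels), "R" (3x3) and "t" (3): a world point X has camera coordinates R X + t; the wrist camera has in their place "tool_from_camera" (4x4, takes a point from camera to tool coordinates, whose origin is the TCP and whose axes are the flange's). Camera axes: x right, y down, z forward; pixel columns grow to the right and rows downward; lengths in m; the calibration is good to about 2 mm. A picture is of the moment at which its call begins: read the wrist's pose just before it. camera_params takes no time and is no camera call.
- manip.sign_off(): hands the job in; it is judged then, once.
The state is a dict: "clock": time; "qpos": joint angles; "qd": joint speeds; "effort": joint torques, N m; "position": TCP position; "ee_rot": TCP orientation; "contact_force": force on the tool from outside, world axes, zero at the start; "moment": the same for the moment, N m; "width": finger opening in m; "gripper_force": force on a finger pad.
Only numpy, scipy, OpenCV 4.12 (cv2) and the standard library are available. Lean on these libraries where they do the work, as an engineer would, in place of code of your own. Each camera call takes 0.05 s, during which the arm holds its last target. There are 200 camera calls.

## Working session

There is one attempt and no reset: what is moved stays moved. The work goes in short steps, Python scripts to look and compute and a tool call to move; the robot and the scene stay as the last step left them, time stands still between calls to the robot, and variables do not carry over. Pictures are saved under pics/ and viewed, at most 10 in all, crops included, and the job is handed in when it is done.

Besides the shell and the picture viewer there is one more tool, called after "Emit:" by a JSON object that holds its "name" and its "arguments", one argument or row to a line. move_arm: Moves the arm, as the interface text tells. Scaled input: -1 to 1 covers 80 cm each way for a shift and 120 degrees each way for a turn. Its arguments: {"type":"object","properties":{"deltas":{"type":"array","items":{"type":"array","items":{"type":"array","items":{"type":"number","minimum":-1,"maximum":1}}}},"squeeze":{"type":"number"}},"required":["deltas"]}

```bash
mkdir -p pics; python3 - <<'E'
from rig import manip
import cv2
for n in ("scene","top"):
    cv2.imwrite(f"pics/{n}0.png",manip.get_image(n)[:,:,::-1])
    print(n,manip.camera_params(n))
print(manip.camera_params("wrist"))
print(manip.get_state())
E
```

```text
scene {'fx': 416.2870930485517, 'fy': 416.2870930485517, 'cx': 317.5505503478174, 'cy': 202.64469047642027, 'R': array([[ 0.58403934, -0.81170283, -0.00604657],
       [-0.32767509, -0.22894174, -0.91663227],
       [ 0.7426487 ,  0.53733061, -0.39968578]]), 't': array([-0.203572  ,  0.29627763,  0.73288116])}
top {'fx': 378.73313726729367, 'fy': 378.73313726729367, 'cx': 323.3071295032138, 'cy': 197.8142664517937, 'R': array([[ 0.00579707, -0.99992743,  0.0105611 ],
       [-0.98240898, -0.00766619, -0.18658461],
       [ 0.18665203, -0.00929368, -0.98238213]]), 't': array([0.10877662, 0.52395953, 0.95724095])}
{'fx': 298.5268526723979, 'fy': 298.5268526723979, 'cx': 319.864832100201, 'cy': 204.15798887014623, 'tool_from_camera': array([[ 1.26143157e-04, -9.55891529e-01, -2.93719880e-01,
         7.49691834e-02],
       [ 9.99999991e-01,  1.04682345e-04,  8.87859173e-05,
        -1.51236403e-04],
       [-5.41224203e-05, -2.93719889e-01,  9.55891534e-01,
        -1.34467797e-01],
       [ 0.00000000e+00,  0.00000000e+00,  0.00000000e+00,
         1.00000000e+00]])}
{'clock': 0.1, 'qpos': array([-1.27700682e+00,  2.76537672e-01,  1.50602420e+00, -1.41301891e-05,
        1.36075587e+00, -1.20969869e-01]), 'qd': array([ 0.00050901,  0.00044016, -0.00285122,  0.00207267, -0.00240516,
        0.00061436]), 'effort': array([ 9.00768919e-04, -4.17697263e+01, -2.46404278e+01, -1.61290695e-04,
        5.81239583e-03, -1.93801651e-05]), 'position': array([ 0.23157226, -0.52577646,  0.23851582]), 'ee_rot': array([-8.58726629e-04,  9.78573118e-01,  2.05897813e-01, -8.13220694e-05]), 'contact_force': array([-0.01004308,  0.07440224,  0.05544185]), 'moment': array([0.02348684, 0.00152493, 0.03337477]), 'gripper_force': 0.0, 'width': 0.08525997934703428}
```

View pics/top0.png

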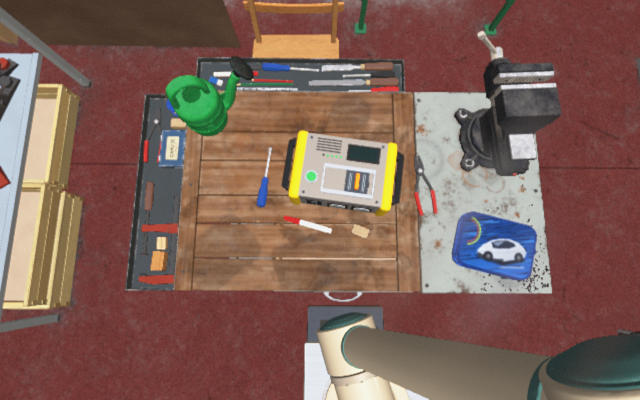

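View pics/scene0.png

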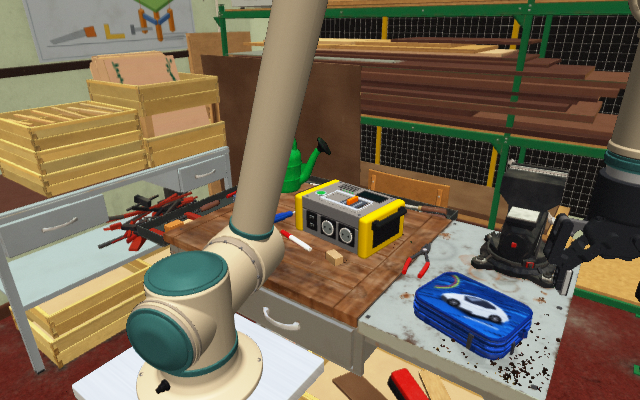

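The top view shows the station at about (345,172), with the green button at (312,176), the shutter at about (358,182) and +y to the left. I'll zoom in.

```bash
python3 - <<'E'
import cv2
i=cv2.imread("pics/top0.png")[120:225,270:420]
cv2.imwrite("pics/top0c.png",cv2.resize(i,None,fx=5,fy=5,interpolation=cv2.INTER_CUBIC))
E
```

```text
(no output)
```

View pics/top0c.png

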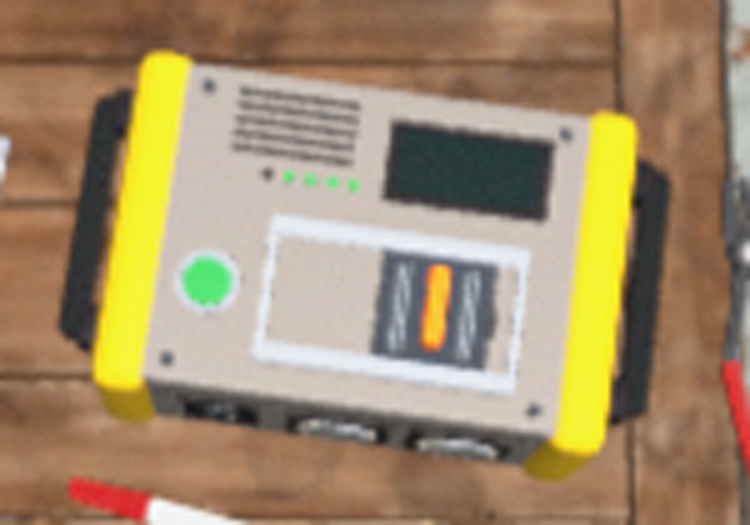

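```bash
cat > h.py <<'E'
from rig import manip
import numpy as np
from scipy.spatial.transform import Rotation as Ro
def toolR(s): q=s["ee_rot"]; return Ro.from_quat([q[1],q[2],q[3],q[0]]).as_matrix()
def cam(n,s=None):
    p=manip.camera_params(n)
    if n=="wrist":
        T=p["tool_from_camera"]; R=toolR(s)
        return p, R@T[:3,:3], R@T[:3,3]+s["position"]
    return p, p["R"].T, -p["R"].T@p["t"]
def ray(n,u,v,z,s=None):
    p,R,c=cam(n,s); d=R@[(u-p["cx"])/p["fx"],(v-p["cy"])/p["fy"],1]
    return c+d*(z-c[2])/d[2]
def proj(n,X,s=None):
    p,R,c=cam(n,s); k=R.T@(np.asarray(X)-c)
    return k[0]/k[2]*p["fx"]+p["cx"],k[1]/k[2]*p["fy"]+p["cy"]
def deltas(target,yaw,s):
    """tool-frame normalised shift and twist; yaw = heading of tool x in deg"""
    R=toolR(s); d=R.T@(np.asarray(target)-s["position"])/0.8
    h=np.degrees(np.arctan2(R[1,0],R[0,0]))
    return d.round(4), round(-(yaw-h)/120,4), h
def station(a,g,ax,ay):
    """a,g world xy of points with station xy ax, ay -> yaw, fn"""
    a,g=np.array(a)[:2],np.array(g)[:2]; dv=g-a; ds=np.array(ay)-ax
    yaw=np.arctan2(dv[1],dv[0])-np.arctan2(ds[1],ds[0])
    M=np.array([[np.cos(yaw),-np.sin(yaw)],[np.sin(yaw),np.cos(yaw)]])
    o=(a+g)/2-M@((np.array(ax)+ay)/2)
    return yaw,o,M
E
python3 - <<'E'
from h import *
P=ray("top",311,175.8,.1175); G=ray("top",356.8,181,.133)
yaw,o,M=station(G,P,(-.030,-.045),(-.030,.078))
print(P,G,np.linalg.norm((P-G)[:2]),np.degrees(yaw),o)
t=o+M@[-.03,-.07]
print(t,deltas([*t,.22],np.degrees(yaw),manip.get_state()))
E
```

```text
[0.56587865 0.14405228 0.1175    ] [0.54981658 0.03122292 0.133     ] 0.11396690723305507 -8.102024909624815 [0.58522273 0.06707421]
[0.54565663 0.00200098] (array([ 0.6252, -0.4455,  0.024 ]), np.float64(0.2656), np.float64(23.764121887782725))
```

Emit:
{"name": "move_arm", "arguments": {
  "deltas": [
    [[0.625, -0.44, 0, 0.265, 1], [0.625, -0.44, 0, 0.265, 1], [0.625, -0.44, 0, 0.265, 1], [0.625, -0.44, 0, 0.265, 1], [0.625, -0.44, 0, 0.265, 1], [0.625, -0.44, 0, 0.265, 1], [0.625, -0.44, 0, 0.265, 1], [0.625, -0.44, 0, 0.265, 1], [0.625, -0.44, 0, 0.265, 1], [0.625, -0.44, 0, 0.265, 1], [0.625, -0.44, 0, 0.265, 1], [0.625, -0.44, 0, 0.265, 1]]
  ]
}}

```text
clock: 1.3
position: [0.5398, -0.0141, 0.239]
ee_rot: [0.0, 0.998, -0.07, -0.0]
contact_force: [1.1, -1.2, 0.4]
width: 0.0001
gripper_force: 0.0
```

```bash
python3 - <<'E'
from h import *
import cv2
cv2.imwrite("pics/dummy.png",manip.get_image("wrist")[:,:,::-1])  # let settle
s=manip.get_state(); im=manip.get_image("wrist")[:,:,::-1]
np.save("s1.npy",s,allow_pickle=True); print(s["position"],s["qd"].round(3))
cv2.imwrite("pics/w1.png",im)
E
```

```text
[ 0.54400637 -0.00691075  0.23885645] [-0.083 -0.029  0.048 -0.063  0.007 -0.163]
```

View pics/w1.png

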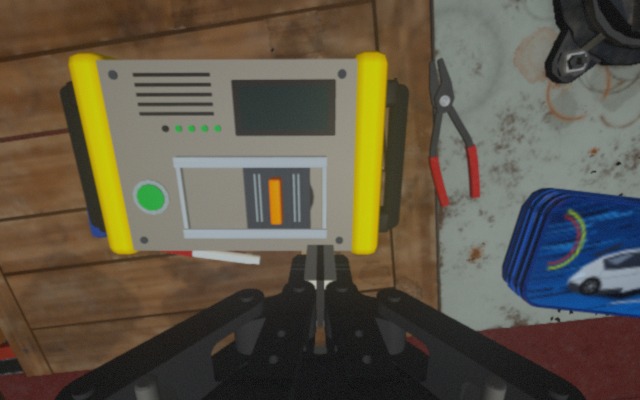

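The wrist view shows the ridge at (275,201), the green button at (151,196) and a sliver of the well at (312,196), so the shutter already stands slightly open. I'll measure this with the arm settled.

```bash
cat >> h.py <<'E'
import cv2
def centroid(im,lo,hi):
    hsv=cv2.cvtColor(im,cv2.COLOR_RGB2HSV); m=cv2.inRange(hsv,lo,hi)
    n,l,st,c=cv2.connectedComponentsWithStats(m)
    return [(c[k].round(1),st[k]) for k in np.argsort(-st[1:,4])[:3]+1]
def look():
    s=manip.get_state(); im=manip.get_image("wrist")
    return s,im
E
python3 - <<'E'
from h import *
for _ in range(4): s,im=look()
print(s["position"],s["qd"].round(3),s["contact_force"])
g=centroid(im,(50,120,120),(75,255,255)); r=centroid(im,(8,170,150),(20,255,255))
print(g,r)
P=ray("wrist",*g[0][0],.1175,s); G=ray("wrist",*r[0][0],.133,s)
print(P,G,np.linalg.norm((P-G)[:2]))
E
```

```text
[ 0.53880164 -0.01608003  0.23872096] [-0.032 -0.013  0.009 -0.003  0.001  0.001] [-0.69610507 -1.13079484 -0.64763545]
[(array([135.7, 193. ]), array([122, 180,  28,  26, 546], dtype=int32)), (array([162.5, 122.8]), array([160, 120,   6,   6,  30], dtype=int32)), (array([202.4, 122.6]), array([200, 120,   6,   6,  30], dtype=int32))] [(array([261.5, 196.4]), array([255, 174,  14,  46, 532], dtype=int32))]
[0.56785401 0.14450879 0.1175    ] [0.55320117 0.03113755 0.133     ] 0.11431422446071422
```

```bash
cat >> h.py <<'E'
YAW=-7.7; W0=np.array([.5512,.0224])
def S(dx,dy):
    "world xy of a point offset dx,dy (m, station axes) from the well centre"
    a=np.radians(YAW); return W0+np.array([[np.cos(a),-np.sin(a)],[np.sin(a),np.cos(a)]])@[dx,dy]
def go(dx,dy,z):
    s=manip.get_state(); print(s["position"].round(4),s["contact_force"].round(2),np.abs(s["qd"]).max().round(3)); print(deltas([*S(dx,dy),z],YAW,s))
E
python3 - <<'E'
from h import *
for _ in range(3): look()
go(0,.009-.0255,.16)
E
```

```text
[ 0.5387 -0.0174  0.2393] [-0.    0.79  0.02] 0.003
(array([ 0.0085, -0.0309,  0.0991]), np.float64(-0.0038), np.float64(-8.15674406604659))
```

Emit:
{"name": "move_arm", "arguments": {
  "deltas": [
    [[0.0085, -0.031, 0.04, -0.004, 1], [0.0085, -0.031, 0.07, -0.004, 1], [0.0085, -0.031, 0.09, -0.004, 1], [0.0085, -0.031, 0.099, -0.004, 1], [0.0085, -0.031, 0.099, -0.004, 1], [0.0085, -0.031, 0.099, -0.004, 1]]
  ]
}}

```text
clock: 2.35
position: [0.55, 0.0068, 0.1609]
ee_rot: [0.0, 0.998, -0.066, 0.001]
contact_force: [1.0, -0.1, -0.3]
width: -0.0001
gripper_force: 0.0
```

```bash
python3 - <<'E'
from h import *
for _ in range(3): s,im=look()
cv2.imwrite("pics/w2.png",im[:,:,::-1])
r=centroid(im,(8,170,150),(20,255,255));print(r, ray("wrist",*r[0][0],.133,s))
go(0,.009-.0255,.133)
E
```

```text
[(array([278.7, 244.2]), array([270, 215,  18,  60, 966], dtype=int32))] [0.55356983 0.03143373 0.133     ]
[0.5502 0.0072 0.1612] [ 0.81 -0.56 -0.45] 0.004
(array([-0.0014,  0.0016,  0.0353]), np.float64(0.001), np.float64(-7.5766613557397005))
```

View pics/w2.png

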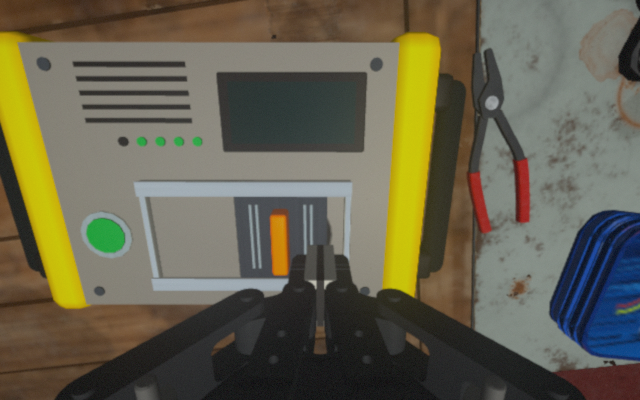

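The tip (about (320,262)) sits just to the −y side of the ridge (278,244), clear of it. I'll go down next.

Emit:
{"name": "move_arm", "arguments": {
  "deltas": [
    [[-0.001, 0.0015, 0.015, 0, 1], [-0.001, 0.0015, 0.025, 0, 1], [-0.001, 0.0015, 0.0325, 0, 1], [-0.001, 0.0015, 0.035, 0, 1], [-0.001, 0.0015, 0.035, 0, 1]]
  ]
}}

```text
clock: 3.0
position: [0.5483, 0.0065, 0.1314]
ee_rot: [0.0, 0.998, -0.066, -0.001]
contact_force: [0.4, -0.5, 0.5]
width: -0.0006
gripper_force: 0.0
```

Emit:
{"name": "move_arm", "arguments": {
  "deltas": [
    [[0, -0.007, 0, 0, 1], [0, -0.014, 0, 0, 1], [0, -0.021, 0, 0, 1], [0, -0.028, 0, 0, 1], [0, -0.035, 0, 0, 1], [0, -0.042, 0, 0, 1], [0, -0.049, 0, 0, 1], [0, -0.055, 0, 0, 1], [0, -0.06, 0, 0, 1], [0, -0.063, 0, 0, 1], [0, -0.065, 0, 0, 1], [0, -0.065, 0, 0, 1]]
  ]
}}

```text
clock: 4.2
position: [0.5557, 0.0583, 0.1322]
ee_rot: [-0.0, 0.998, -0.066, 0.0]
contact_force: [1.2, -0.9, -0.1]
width: -0.0002
gripper_force: 0.7
```

```bash
python3 - <<'E'
from h import *
for _ in range(2): s,im=look()
cv2.imwrite("pics/w3.png",im[:,:,::-1])
r=centroid(im,(8,170,150),(20,255,255));print(r, ray("wrist",*r[0][0],.133,s))
go(0,.0407,.133)
g=centroid(im,(50,120,120),(75,255,255));print(g[0],ray("wrist",*g[0][0],.1175,s))
E
```

```text
[(array([283.4, 256.3]), array([275, 231,  20,  63, 920], dtype=int32))] [0.56469873 0.07540563 0.133     ]
[0.5555 0.0583 0.1322] [ 0.7  -1.17  0.1 ] 0.003
(array([ 0.0007, -0.0057, -0.001 ]), np.float64(0.0011), np.float64(-7.570064941054016))
(array([161.6, 252.8]), array([ 140,  233,   44,   40, 1351], dtype=int32)) [0.56804687 0.14463    0.1175    ]
```

Emit:
{"name": "move_arm", "arguments": {
  "deltas": [
    [[0, -0.002, 0, 0, 1], [0, -0.004, 0, 0, 1], [0, -0.005, 0, 0, 1], [0, -0.006, 0, 0, 1], [0, -0.006, 0, 0, 1]]
  ]
}}

```text
clock: 4.8
position: [0.556, 0.0628, 0.1321]
ee_rot: [0.0, 0.998, -0.066, -0.0]
contact_force: [0.5, -2.5, 0.5]
width: -0.0002
gripper_force: 1.3
```

Emit:
{"name": "move_arm", "arguments": {
  "deltas": [
    [[0, -0.0015, 0, 0, 1], [0, -0.0015, 0, 0, 1], [0, -0.003, 0, 0, 1], [0, -0.003, 0, 0, 1]]
  ]
}}

```text
clock: 5.2
position: [0.5564, 0.0652, 0.1321]
ee_rot: [-0.0, 0.998, -0.066, -0.0]
contact_force: [0.1, -3.0, 1.4]
width: 0.0002
gripper_force: 1.3
```

```bash
python3 - <<'E'
from h import *
for _ in range(2): s,im=look()
cv2.imwrite("pics/w4.png",im[:,:,::-1])
go(0,.0407,.133)
r=centroid(im,(8,170,150),(20,255,255));g=centroid(im,(50,120,120),(75,255,255));print(ray("wrist",*r[0][0],.133,s),ray("wrist",*g[0][0],.1175,s))
E
```

```text
[0.5564 0.0652 0.1321] [ 1.57 -2.8   0.54] 0.001
(array([ 0.0007,  0.003 , -0.0011]), np.float64(0.0012), np.float64(-7.55735001676277))
[0.56563118 0.08227385 0.133     ] [0.56809017 0.14471877 0.1175    ]
```

View pics/w4.png

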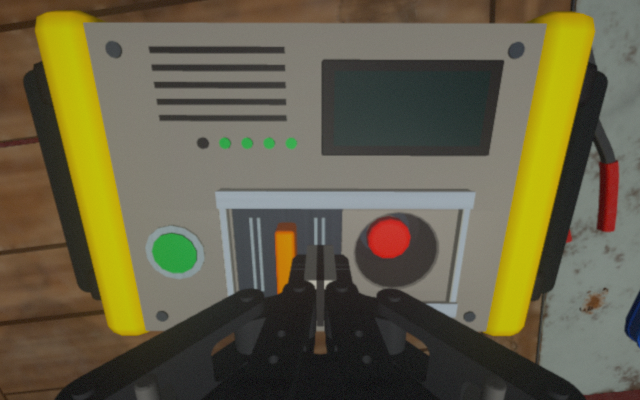

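The shutter's edge (232) is almost at the left stop (229), and the well and red button (389,238) are exposed. I'll push until the force rises at the stop.

Emit:
{"name": "move_arm", "arguments": {
  "deltas": [
    [[0, -0.001, 0, 0, 1], [0, -0.002, 0, 0, 1], [0, -0.002, 0, 0, 1]]
  ]
}}

```text
clock: 5.6
position: [0.5565, 0.0656, 0.1321]
ee_rot: [0.001, 0.998, -0.066, -0.0]
contact_force: [0.1, -5.5, 2.0]
width: 0.0002
gripper_force: 3.0
```

Emit:
{"name": "move_arm", "arguments": {
  "deltas": [
    [[0, -0.001, 0, 0, 1], [0, -0.002, 0, 0, 1], [0, -0.002, 0, 0, 1]]
  ]
}}

```text
clock: 5.9
position: [0.5565, 0.0658, 0.1321]
ee_rot: [0.003, 0.998, -0.065, -0.0]
contact_force: [0.1, -8.1, 3.0]
width: 0.0001
gripper_force: 4.7
```

Emit:
{"name": "move_arm", "arguments": {
  "deltas": [
    [[0, 0.012, 0, 0, 1], [0, 0.012, -0.03, 0, 1], [0, 0.03, -0.07, 0, 1], [0, 0.055, -0.07, 0, 1], [0, 0.055, -0.07, 0, 1], [0, 0.055, -0.07, 0, 1], [0, 0.055, -0.07, 0, 1]]
  ]
}}

```text
clock: 6.6
position: [0.5504, 0.0256, 0.1872]
ee_rot: [-0.001, 0.998, -0.066, -0.001]
contact_force: [-0.6, 0.3, -0.5]
width: -0.0
gripper_force: 0.0
```

```bash
python3 - <<'E'
from h import *
for _ in range(3): s,im=look()
cv2.imwrite("pics/w5.png",im[:,:,::-1])
h=im.copy(); h[:150]=0; h[:, :200]=0; h[:,450:]=0
r=centroid(im,(8,170,150),(20,255,255));g=centroid(im,(50,120,120),(75,255,255))
print(ray("wrist",*r[0][0],.133,s),ray("wrist",*g[0][0],.1175,s))
for q in centroid(h,(0,170,120),(6,255,255)): print(q,ray("wrist",*q[0],.098,s))
print(S(0,0)); go(0,0,.16)
E
```

```text
[0.56025848 0.08219753 0.133     ] [0.56792787 0.14469142 0.1175    ]
(array([322.8, 209.4]), array([307, 194,  33,  32, 816], dtype=int32)) [0.55194398 0.02318167 0.098     ]
[0.5512 0.0224]
[0.5507 0.0254 0.1874] [0.16 0.67 0.48] 0.004
(array([0.0012, 0.0037, 0.0343]), np.float64(0.0015), np.float64(-7.514933506368958))
```

View pics/w5.png

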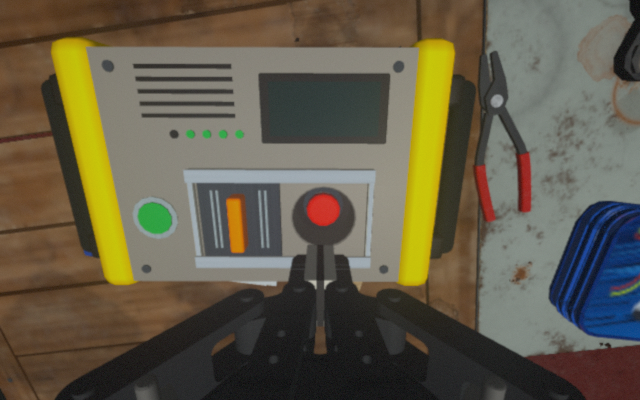

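The shutter is against the left stop, with the well fully exposed at (322,212). I'll centre over it and enter.

Emit:
{"name": "move_arm", "arguments": {
  "deltas": [
    [[0.002, 0.0026, 0.02, 0, 1], [0.002, 0.0026, 0.05, 0, 1], [0.002, 0.0026, 0.075, 0, 1], [0.002, 0.0026, 0.085, 0, 1], [0.002, 0.0026, 0.09, 0, 1], [0.002, 0.0026, 0.09, 0, 1]]
  ]
}}

```text
clock: 7.35
position: [0.5525, 0.0226, 0.116]
ee_rot: [-0.0, 0.998, -0.066, -0.0]
contact_force: [-0.3, -0.4, 0.3]
width: -0.0002
gripper_force: 0.0
```

Emit:
{"name": "move_arm", "arguments": {
  "deltas": [
    [[0, 0, 0.006, 0, 1], [0, 0, 0.01, 0, 1], [0, 0, 0.014, 0, 1], [0, 0, 0.017, 0, 1], [0, 0, 0.017, 0, 1]]
  ]
}}

```text
clock: 7.85
position: [0.5526, 0.0223, 0.1025]
ee_rot: [0.0, 0.998, -0.066, 0.0]
contact_force: [0.7, -0.5, 0.5]
width: -0.0004
gripper_force: 0.2
```

Emit:
{"name": "move_arm", "arguments": {
  "deltas": [
    [[0, 0, 0.002, 0, 1], [0, 0, 0.003, 0, 1], [0, 0, 0.004, 0, 1], [0, 0, 0.004, 0, 1]]
  ]
}}

```text
clock: 8.25
position: [0.5526, 0.0223, 0.1]
ee_rot: [0.0, 0.998, -0.066, 0.0]
contact_force: [-0.8, -0.2, 4.9]
width: -0.0002
gripper_force: 3.0
```

Emit:
{"name": "move_arm", "arguments": {
  "deltas": [
    [[0, 0, 0.002, 0, 1], [0, 0, 0.003, 0, 1], [0, 0, 0.004, 0, 1], [0, 0, 0.004, 0, 1]]
  ]
}}

```text
clock: 8.65
position: [0.5527, 0.0223, 0.0998]
ee_rot: [0.0, 0.998, -0.066, 0.001]
contact_force: [-5.9, 1.3, 24.3]
width: 0.0002
gripper_force: 11.9
```

The stop is at TCP z 0.0998, so the tip is 23 mm below the deck, which is home. I'll lift and verify.

Emit:
{"name": "move_arm", "arguments": {
  "deltas": [
    [[0, 0, -0.03, 0, 1], [0, 0, -0.07, 0, 1], [0, 0, -0.11, 0, 1], [0, 0, -0.11, 0, 1], [0, 0, -0.11, 0, 1], [0, 0, -0.11, 0, 1]]
  ]
}}

```text
clock: 9.25
position: [0.5512, 0.0224, 0.1827]
ee_rot: [0.0, 0.998, -0.066, -0.001]
contact_force: [0.0, 0.2, -0.0]
width: 0.0002
gripper_force: 0.0
```

```bash
python3 - <<'E'
from h import *
for _ in range(3): s,im=look()
c=im[140:280,150:420,::-1]
cv2.imwrite("pics/w6.png",cv2.resize(c,None,fx=2.9,fy=2.9,interpolation=cv2.INTER_CUBIC))
r=centroid(im,(8,170,150),(20,255,255));g=centroid(im,(50,120,120),(75,255,255))
print(ray("wrist",*r[0][0],.133,s),ray("wrist",*g[0][0],.1175,s))
h=im.copy(); h[:150]=0; h[:, :200]=0; h[:,450:]=0
q=centroid(h,(0,170,120),(6,255,255))[0]
for z in (.098,.092): print(q,ray("wrist",*q[0],z,s))
import h as H; H.W0=np.array([.552,.0229]); go(0,.0855,.19)
E
```

```text
[0.56035644 0.08209443 0.133     ] [0.56803991 0.14459077 0.1175    ]
(array([319. , 209.8]), array([303, 195,  33,  31, 788], dtype=int32)) [0.55413607 0.02284024 0.098     ]
(array([319. , 209.8]), array([303, 195,  33,  31, 788], dtype=int32)) [0.55216513 0.02311844 0.092     ]
[0.5515 0.0224 0.1826] [-0.54  0.3   0.89] 0.007
(array([ 0.0008, -0.1075, -0.0093]), np.float64(0.0012), np.float64(-7.553599268352513))
```

View pics/w6.png

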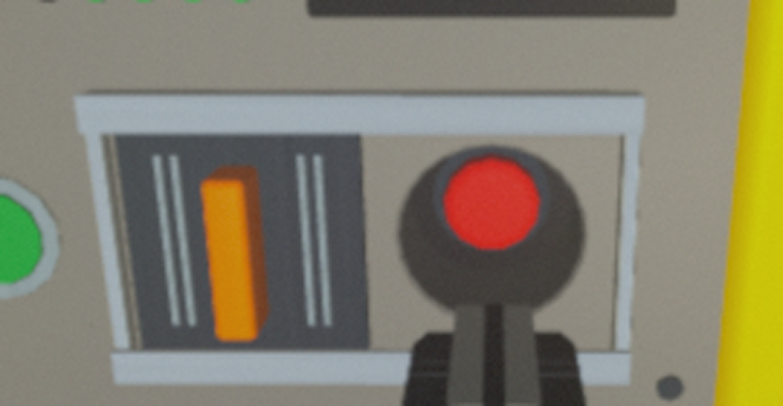

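The button sits at home depth and the shutter travel measures about 60 mm. Next I'll go to the +y side of the ridge and descend.

Emit:
{"name": "move_arm", "arguments": {
  "deltas": [
    [[0.001, -0.05, 0, 0, 1], [0.001, -0.09, 0, 0, 1], [0.001, -0.1075, 0, 0, 1], [0.001, -0.1075, 0, 0, 1], [0.001, -0.1075, 0.02, 0, 1], [0.001, -0.1075, 0.04, 0, 1], [0.001, -0.1075, 0.055, 0, 1], [0.001, -0.1075, 0.062, 0, 1], [0.001, -0.1075, 0.062, 0, 1]]
  ]
}}

```text
clock: 10.3
position: [0.5639, 0.1068, 0.1336]
ee_rot: [0.0, 0.998, -0.066, -0.001]
contact_force: [0.2, -0.1, 0.6]
width: 0.0002
gripper_force: 0.0
```

Emit:
{"name": "move_arm", "arguments": {
  "deltas": [
    [[0, 0.007, 0, 0, 1], [0, 0.014, 0, 0, 1], [0, 0.021, 0, 0, 1], [0, 0.028, 0, 0, 1], [0, 0.036, 0, 0, 1], [0, 0.044, 0, 0, 1], [0, 0.052, 0, 0, 1], [0, 0.06, 0, 0, 1], [0, 0.068, 0, 0, 1], [0, 0.074, 0, 0, 1], [0, 0.078, 0, 0, 1], [0, 0.078, 0, 0, 1]]
  ]
}}

```text
clock: 11.5
position: [0.5565, 0.0445, 0.135]
ee_rot: [0.001, 0.998, -0.066, 0.0]
contact_force: [0.8, 0.7, 5.6]
width: -0.0002
gripper_force: 3.0
```

Emit:
{"name": "move_arm", "arguments": {
  "deltas": [
    [[0, 0.001, 0, 0, 1], [0, 0.002, 0, 0, 1], [0, 0.003, 0, 0, 1], [0, 0.004, 0, 0, 1], [0, 0.004, 0, 0, 1]]
  ]
}}

```text
clock: 12.0
position: [0.5561, 0.0419, 0.135]
ee_rot: [0.0, 0.998, -0.066, 0.001]
contact_force: [1.1, 2.7, 5.5]
width: 0.0002
gripper_force: 3.4
```

```bash
python3 - <<'E'
from h import *
for _ in range(2): s,im=look()
cv2.imwrite("pics/w7.png",im[:,:,::-1])
r=centroid(im,(8,170,150),(20,255,255));g=centroid(im,(50,120,120),(75,255,255))
for a in r: print(a,ray("wrist",*a[0],.133,s))
print(ray("wrist",*g[0][0],.1175,s))
go(0,.0193,.133)
E
```

```text
(array([343.6, 245.7]), array([334, 234,  19,  36, 410], dtype=int32)) [0.56573985 0.02880117 0.133     ]
[0.5680879  0.14461325 0.1175    ]
[0.5561 0.0419 0.135 ] [0.93 1.54 5.74] 0.001
(array([-0.0029,  0.0009,  0.0025]), np.float64(0.0012), np.float64(-7.5562152540676735))
```

View pics/w7.png

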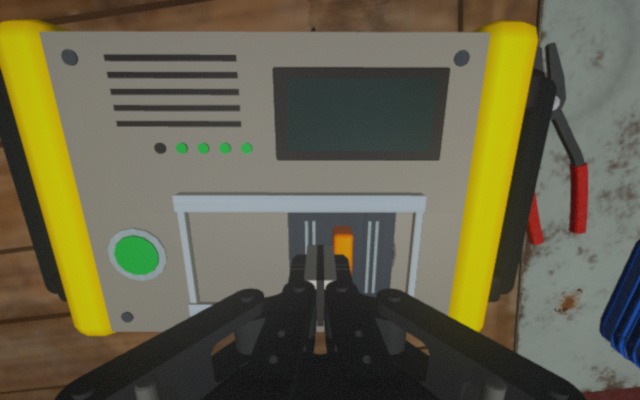

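The shutter plate's right edge (394) is about 8 mm short of the stop (415), and the upward force suggests the tip is riding up on the ridge. I'll back off, go lower and push again.

Emit:
{"name": "move_arm", "arguments": {
  "deltas": [
    [[0, -0.01, 0, 0, 1], [0, -0.02, 0, 0, 1], [0, -0.02, 0, 0, 1], [0, -0.02, 0, 0, 1]]
  ]
}}

```text
clock: 12.5
position: [0.5582, 0.0572, 0.1349]
ee_rot: [0.001, 0.998, -0.066, 0.0]
contact_force: [0.3, 0.2, 5.0]
width: 0.0003
gripper_force: 3.6
```

```bash
python3 - <<'E'
from h import *
import h as H; H.W0=np.array([.552,.0229])
for _ in range(2): s,im=look()
r=centroid(im,(8,170,150),(20,255,255))
for a in r: print(a,ray("wrist",*a[0],.133,s))
go(0,.0193,.129)
E
```

```text
(array([343.5, 246. ]), array([334, 234,  19,  37, 390], dtype=int32)) [0.56765522 0.04410181 0.133     ]
[0.5582 0.0572 0.1349] [-0.08  0.91  5.66] 0.002
(array([-0.0019,  0.0193,  0.0074]), np.float64(0.0014), np.float64(-7.528307309900768))
```

The ridge moved back with the finger, so the stepped finger body is resting on the ridge top. I'll raise a few mm to unload it, so that only the narrow pads push.

Emit:
{"name": "move_arm", "arguments": {
  "deltas": [
    [[0, 0, -0.003, 0, 1], [0, 0, -0.005, 0, 1], [0, 0, -0.005, 0, 1], [0, 0, -0.005, 0, 1]]
  ]
}}

```text
clock: 13.0
position: [0.5575, 0.058, 0.1381]
ee_rot: [0.0, 0.998, -0.066, -0.001]
contact_force: [0.4, -0.1, -0.0]
width: 0.0002
gripper_force: 0.0
```

Emit:
{"name": "move_arm", "arguments": {
  "deltas": [
    [[-0.002, 0, 0.0015, 0, 1], [-0.002, 0.005, 0.0015, 0, 1], [-0.002, 0.01, 0.0015, 0, 1], [-0.002, 0.015, 0.0015, 0, 1], [-0.002, 0.02, 0.0015, 0, 1], [-0.002, 0.024, 0.0015, 0, 1], [-0.002, 0.026, 0.0015, 0, 1], [-0.002, 0.026, 0.0015, 0, 1]]
  ]
}}

```text
clock: 13.8
position: [0.5535, 0.0374, 0.1373]
ee_rot: [0.0, 0.998, -0.066, -0.0]
contact_force: [-0.8, 1.2, -0.6]
width: 0.0001
gripper_force: 0.6
```

```bash
python3 - <<'E'
from h import *
import h as H; H.W0=np.array([.552,.0229])
for _ in range(2): s,im=look()
r=centroid(im,(8,170,150),(20,255,255))
for a in r: print(a,ray("wrist",*a[0],.133,s))
go(0,.012,.137)
E
```

```text
(array([343., 243.]), array([334, 229,  19,  41, 465], dtype=int32)) [0.56371283 0.02434963 0.133     ]
[0.5539 0.0374 0.1376] [-1.    0.67 -0.11] 0.005
(array([0.    , 0.0033, 0.0007]), np.float64(0.0013), np.float64(-7.544472667888678))
```

Pads are pushing cleanly with no vertical load. I'll continue to the stop.

Emit:
{"name": "move_arm", "arguments": {
  "deltas": [
    [[0, 0.001, 0, 0, 1], [0, 0.002, 0, 0, 1], [0, 0.003, 0, 0, 1], [0, 0.004, 0, 0, 1], [0, 0.004, 0, 0, 1]]
  ]
}}

```text
clock: 14.4
position: [0.5536, 0.0347, 0.1376]
ee_rot: [0.0, 0.998, -0.066, 0.001]
contact_force: [1.1, 2.9, 0.7]
width: 0.0002
gripper_force: 1.2
```

Emit:
{"name": "move_arm", "arguments": {
  "deltas": [
    [[0, 0.001, 0, 0, 1], [0, 0.002, 0, 0, 1], [0, 0.002, 0, 0, 1]]
  ]
}}

```text
clock: 14.7
position: [0.5536, 0.0342, 0.1376]
ee_rot: [-0.001, 0.998, -0.066, 0.001]
contact_force: [1.9, 5.6, 0.8]
width: -0.0
gripper_force: 2.9
```

Emit:
{"name": "move_arm", "arguments": {
  "deltas": [
    [[0, 0.001, 0, 0, 1], [0, 0.0025, 0, 0, 1], [0, 0.0025, 0, 0, 1]]
  ]
}}

```text
clock: 15.0
position: [0.5535, 0.0341, 0.1376]
ee_rot: [-0.003, 0.998, -0.067, 0.001]
contact_force: [1.3, 10.5, 1.0]
width: 0.0001
gripper_force: 5.2
```

Firmly on the stop (10.5 N, no more travel). I'll back off, raise and verify.

Emit:
{"name": "move_arm", "arguments": {
  "deltas": [
    [[0, -0.012, 0, 0, 1], [0, -0.012, 0, 0, 1], [0, -0.012, -0.03, 0, 1], [0, -0.012, -0.08, 0, 1], [0, 0.01, -0.1, 0, 1], [0, 0.01, -0.1, 0, 1], [0, 0.01, -0.1, 0, 1]]
  ]
}}

```text
clock: 15.7
position: [0.551, 0.0229, 0.2166]
ee_rot: [0.0, 0.998, -0.066, -0.001]
contact_force: [0.5, 0.7, -0.3]
width: 0.0003
gripper_force: 0.0
```

```bash
python3 - <<'E'
from h import *
for _ in range(3): s,im=look()
cv2.imwrite("pics/w8.png",im[:,:,::-1])
r=centroid(im,(8,170,150),(20,255,255));g=centroid(im,(50,120,120),(75,255,255))
a=ray("wrist",*r[0][0],.133,s);b=ray("wrist",*g[0][0],.1175,s);print(a,b,np.linalg.norm((a-b)[:2]),s["contact_force"])
E
```

```text
[0.55206699 0.02333028 0.133     ] [0.56798648 0.144687   0.1175    ] 0.12239641713863046 [ 0.61697402 -1.04947326  0.72978303]
```

View pics/w8.png

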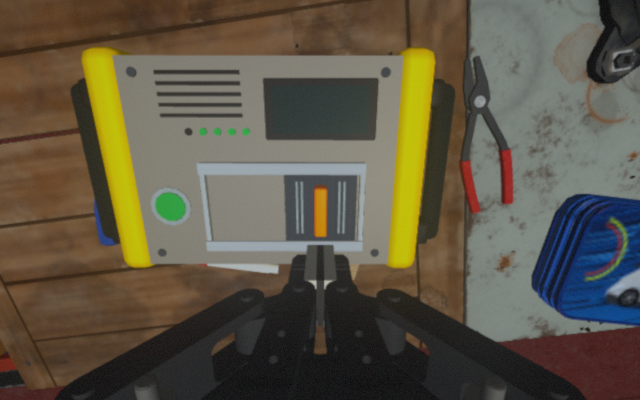

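The shutter plate is against the right-hand stop (edge at about 356) with its ridge at (320,212) over the well. The station has not moved, so I'm handing in.

```bash
python3 -c "
from rig import manip
print(manip.sign_off())"
```

```text
the job is handed in; nothing more can be done
None
```

I opened the shutter to its stop, pressed the reset button home (23 mm below the deck), pushed the shutter fully shut again and handed the job in. The station did not move, and the green button and loose items were not touched. On the first closing push a finger rode up on the ridge, and backing off dragged the shutter about 15 mm back open. I raised the fingers and pushed again until the shutter met its stop.

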